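Load the battery tester and hold its splined key down

ROBOT

A 7-joint arm with a two-finger parallel gripper is mounted at the origin on the work surface. World frame = base frame: x ahead of the robot, y to its left, z up, the work surface at z = 0. Lengths are in m, angles in rad, forces in N, time in s.
With the tool pointing down it reaches from about 0.425 to 0.925 m from the base axis. Payload 6.8 kg.
Tool frame: the origin (TCP) lies midway between the tips of the shut fingers; the grasp point (between the pads) lies 19 mm behind it; z points along the fingers, y is the line along which they close (so a half turn about z gives the same grasp; the last joint's range is limited). The gripper opens to 85 mm and grips with 20 to 120 N. Pads are 22 mm wide; open, the fingers measure 114 mm over their backs; the gripper's body (76 mm by 85 mm) begins 54 mm behind the grasp point. The pads swing forward as they close: fully open they stand 13 mm farther back than shut.
Start: joints at [1.127, 0.477, 0.022, 1.555, -0.011, 1.109, -0.083], TCP at [0.222, -0.637, 0.231] pointing down, gripper open.
Joint ranges: [-2.96, 2.96], [-0.34, 2.1], [-1.41, 1.46], [0.24, 2.44], [-1.37, 4.51], [0.17, 1.92], [-2.96, 2.96]. Speed limits (rad/s): [2.39, 2.39, 3.14, 3.14, 3.14, 3.14, 3.14].

INTERFACE

Orientations are given as a unit quaternion [w, x, y, z].
In Python, from station import bot gives the robot as it stands.
- The arm moves only by the tool jog_arm, never from a script. Its argument "rows" is a list of rows, each an object of numbers: "fingers": the finger opening in mm, from 0 to 85.4; "x", "y", "z": the shift along the tool's x, y, z in mm; "ax", "ay", "az": the turn, a rotation vector about the tool's x, y, z in degrees. A call has exactly 8 rows; each row shifts and turns the commanded pose from where the row before left it, along the tool's axes as they then stand; what a row does not reach is not made up. A row lasts 1/10 s, in which the tool goes at most 50 mm and 8.59 degrees, less where a joint would pass 70% of its speed; a pose out of reach is approached as far as the arm can. A call with a gripper value outside its range is refused whole. The fingers move at their own pace and stop on an object; "force" is the grip in N (left out, the last holds). Time passes only in rows, so rows that do not move let the fingers close, or fill a call up. It gives the time, the measured TCP pose, the force, the opening and the grip force at its end, in the units of the state.
- bot.get_obs(): the state, without advancing time (a new reading comes with each control period).
- bot.read_camera(name): name is "side" or "top" or "wrist"; returns a dict with "pixels" (400x640x3 uint8, red, green, blue), "vertical_fov" (degrees; the focal length in pixels is half the picture's height over the tangent of half this angle, whatever the lens; pixels are square), "cx", "cy" (the principal point, pixels), "dist_coeffs" ([k1, k2, p1, p2, k3] as OpenCV has them; the pictures are not rectified), "world_from_camera" (4x4, takes a point from camera to world coordinates). Camera axes: x right, y down, z forward; pixel columns grow to the right and rows downward; lengths in m; the calibration is good to about 2 mm. A picture is of the moment at which its call begins. There is no depth.
- bot.hand_in(): hands the job in; it is judged then, once.
The state is a dict: "t": time; "q": joint angles; "joint_vel": joint speeds; "joint_torque": joint torques, N m; "eef_pos": TCP position; "tool_rot": TCP orientation; "contact_force": force on the tool from outside, world axes, zero at the start; "torque": the same for the moment, N m; "gripper_width": opening from 0.0 (shut) to 1.0 (fully open); "grasp_force": force on a finger pad.
Only numpy, scipy, OpenCV 4.12 (cv2) and the standard library are available. Lean on these libraries where they do the work, as an engineer would, in place of code of your own. Each camera call takes 0.05 s, during which the arm holds its last target. There are 200 camera calls.

TASK

Take the white battery with yellow ends out of its rack and slide it all the way down into the slot of the test dock, and let go of it. Then lift the orange key out of its stand, turn it until its splines mesh with the dock's socket, push it fully home against the spring, and finish still gripping the key and pressing it down. Leave everything else on the bench where it is, including the black battery.

Things in the scene. Friction and masses are not known exactly. Their poses are not given: they have to be found in the camera images.
- battery_mid (a point): Centre of the battery to load: a rigid slab, white with yellow bands at its two ends, 10 mm thick (its x), 56 mm wide (its y), 90 mm tall (its z, up), about 90 g. It starts upright in one of the rack's two slots with the top 60 mm showing. Either way round is right.
- rack: Black battery rack, fixed: a block 140 mm (x) by 84 mm (y) by 30 mm tall, origin at the centre of its underside. Two loose slots from above, 25 mm deep, centred at x = -35 and x = +35 mm, each holding an upright battery, thickness along x. One holds the white battery, the other the black one.
- slot_mouth (a point): Centre of the slot's mouth in the top face of the dock's grey part, fixed. The slot is 12.4 mm (x) by 58.4 mm (y), goes 35 mm straight down and has a 4 mm chamfer. The dock's axes: z up. The grey part is 70 mm (x) by 100 mm (y) by 45 mm tall. A battery standing on the slot's floor has its centre 10 mm above this mouth and sticks out 55 mm.
- socket_mouth (a point): Centre of the splined socket's mouth, on top of the dock's aluminium part (70 x 70 mm, 50 mm tall), 100 mm from the slot's mouth along the dock's -y, 5 mm higher; axes of the dock, z up. The opening is a plus sign: four grooves along this point's +x, -x, +y, -y, each 9 mm wide, reaching 14.4 mm from the axis. In its middle a red spring plunger, its top 22 mm below the mouth.
- plunger (a joint): How far the red plunger in the socket is pushed down, in m: 0 at rest, 0.008 with the key fully home (end stop at 0.0095). Its spring pushes up with about 2.4 N at rest and 7.2 N at 0.008, which lifts the key again when it is not held down.
- key_grip (a point): The key's grip point, on its axis in its orange wing; z up along the axis. Wing: 44 mm long (x), 14 mm thick (y), 40 mm high, from 23 mm below this point to 17 mm above. Under the wing is a round steel flange 40 mm across, 5 mm thick, its underside 28 mm below this point. About 80 g. Fully home, the flange lies on the dock and this point is 28 mm above the socket's mouth.
- key_tip (a point): Lower end of the key's steel stem, on its axis, 58 mm below the grip point; axes of the key. The stem is 30 mm long: first a tapered nose (5 mm thick at the tip, 11 mm from 8 mm up), then from 9 mm up to the flange four splines along the key's +x, -x, +y, -y, each 6 mm wide, reaching 13 mm from the axis, their lower 3 mm pointed. It meshes in any of four quarter turns; unmeshed it stops 18 to 21 mm short of home.
- key_stand: Wooden stand of the key, fixed: 80 by 80 by 45 mm tall, origin at the centre of its underside, with a plain round hole 31 mm wide in the middle in which the key's stem hangs, turned any way, its flange on the top.
- old_battery: Black battery of the same size, origin at the centre of its underside, upright in the rack's other slot: leave it.
- open_phone: Opened phone lying flat, 75 x 160 x 8 mm, origin under its centre: leave it.
- screwdriver: Small red screwdriver lying on the bench, 160 mm long: leave it.
- pry_bar: Orange plastic pry bar lying on the bench, 150 x 12 x 7 mm: leave it.
- parts_tray: White divided tray, 100 x 140 x 25 mm, origin under its centre: leave it.
- cleaner: Blue bottle, 52 mm across, 120 mm tall, origin under its centre: leave it.
- bit_cup: White cup, 70 mm across, 70 mm tall, origin under its centre: leave it.

How it is judged:
By the outcome, as a careful person would: the job done as asked, in the order asked, and still so for the second after the job is handed in, while the arm keeps its last pose, push and grip.
It also fails if it takes over 58 s, if anything falls off the work surface, if the arm or the gripper's body presses on something with over 40 N, if the wrist force passes 120 N, or if a joint passes its speed limit or range.

## Working session

There is one attempt and no reset: what is moved stays moved. The work goes in short steps, Python scripts to look and compute and a tool call to move; the robot and the scene stay as the last step left them, time stands still between calls to the robot, and variables do not carry over. Pictures are saved under pics/ and viewed, at most 10 in all, crops included, and the job is handed in when it is done.

Besides the shell and the picture viewer there is one more tool, called after ">>>" as name([rows], argument=value, ...), one row to a line, values as JSON. jog_arm: Moves the arm, as the interface text tells. Its arguments: {"type":"object","properties":{"rows":{"type":"array","items":{"type":"object","properties":{"fingers":{"type":"number"},"x":{"type":"number"},"y":{"type":"number"},"z":{"type":"number"},"ax":{"type":"number"},"ay":{"type":"number"},"az":{"type":"number"}}}},"force":{"type":"number"}},"required":["rows"]}

```bash
mkdir -p pics; ls; python3 - <<'E'
from station import bot
import cv2,numpy as np
o=bot.get_obs();print({k:np.round(v,3).tolist() for k,v in o.items()})
for n in("top","side"):
    c=bot.read_camera(n);cv2.imwrite(f"pics/{n}0.png",c["pixels"][:,:,::-1]);print(n,c["vertical_fov"],c["cx"],c["cy"],c["dist_coeffs"],np.round(c["world_from_camera"],3).tolist())
E
```

```text
pics
{'t': 0.0, 'q': [1.127, 0.478, 0.022, 1.556, -0.012, 1.109, -0.083], 'joint_vel': [0.001, -0.001, -0.0, 0.001, 0.0, 0.001, -0.001], 'joint_torque': [-0.0, -59.645, 1.608, -28.12, 0.012, 0.009, 0.0], 'eef_pos': [0.222, -0.637, 0.23], 'tool_rot': [-0.001, 0.986, 0.167, -0.0], 'contact_force': [-0.427, 0.226, -0.534], 'torque': [-0.032, -0.05, -0.024], 'grasp_force': 0.0, 'gripper_width': 1.002}
top 50.53381174783817 319.7569421510938 192.76955665357582 [-0.05620466  0.          0.          0.          0.        ] [[0.012, -0.974, 0.227, 0.4], [-1.0, -0.011, 0.003, -0.003], [-0.001, -0.227, -0.974, 1.072], [0.0, 0.0, 0.0, 1.0]]
side 45.376825413230975 324.29536122526775 209.26311954363072 [-0.00136116  0.          0.          0.          0.        ] [[0.96, -0.22, 0.175, 0.438], [-0.281, -0.724, 0.63, -0.594], [-0.012, -0.654, -0.757, 0.805], [0.0, 0.0, 0.0, 1.0]]
```

View pics/top0.png

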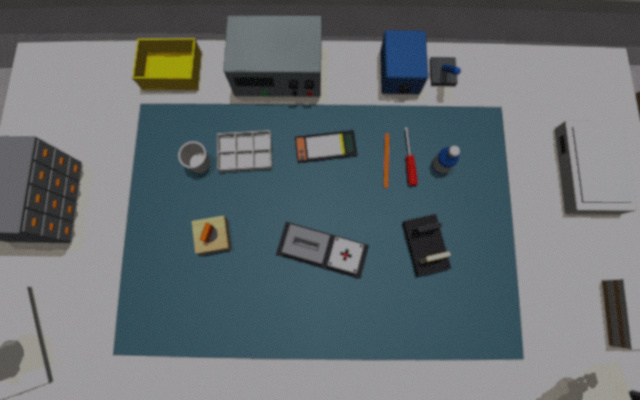

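View pics/side0.png

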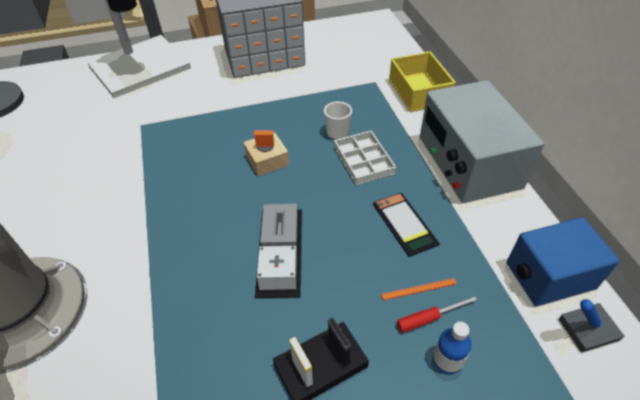

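The top view shows the white battery near (435,258), with the black one at (427,230). The dock slot is near (305,243), the socket near (346,255) and the key on its stand near (207,233). The side view agrees.

```bash
cat >h.py <<'E'
from station import bot
import cv2,numpy as np
def cam(n,save=None):
    c=bot.read_camera(n)
    if save: cv2.imwrite(f"pics/{save}.png",c["pixels"][:,:,::-1])
    return c
def ray(c,p):
    f=200/np.tan(np.radians(c["vertical_fov"])/2)
    K=np.array([[f,0,c["cx"]],[0,f,c["cy"]],[0,0,1]])
    u=cv2.undistortPoints(np.array(p,float).reshape(-1,1,2),K,np.array(c["dist_coeffs"]))[:,0]
    T=np.array(c["world_from_camera"])
    return T[:3,3],np.c_[u,np.ones(len(u))]@T[:3,:3].T
def plane(c,p,z):
    o,d=ray(c,p);return o+d*((z-o[2])/d[:,2])[:,None]
def pix(c,P):
    f=200/np.tan(np.radians(c["vertical_fov"])/2)
    K=np.array([[f,0,c["cx"]],[0,f,c["cy"]],[0,0,1]]);T=np.linalg.inv(np.array(c["world_from_camera"]))
    return cv2.projectPoints(np.array(P,float).reshape(-1,1,3),cv2.Rodrigues(T[:3,:3])[0],T[:3,3],K,np.array(c["dist_coeffs"]))[0][:,0]
def togo(P,yaw=None):
    """shift in tool axes (mm) from TCP to P; yaw: wanted world angle of tool y (mod 180), deg -> az"""
    from scipy.spatial.transform import Rotation as R
    o=bot.get_obs();w=o["tool_rot"];r=R.from_quat([w[1],w[2],w[3],w[0]]);m=r.as_matrix()
    d=m.T@(np.array(P)-o["eef_pos"])*1000
    ty=np.degrees(np.arctan2(m[1,1],m[0,1]))
    print("t",round(o["t"],2),"tcp",np.round(o["eef_pos"],4),"F",np.round(o["contact_force"],1),"ty",round(ty,2),"shift",np.round(d,1),"tilt",np.round(m[:2,2],4),"q7",np.round(o["q"],2)[-1])
    if yaw is not None: print("az", round(-((yaw-ty+90)%180-90),2))
E
python3 - <<'E'
from h import *
c=cam("top");P=[[435,258],[305,243],[346,255],[207,233],[427,230]]
for p,z in zip(P,[.095,.045,.05,.09,.095]):print(p,plane(c,[p],z).round(3))
w=cam("wrist","w0");print(w["vertical_fov"],np.round(w["world_from_camera"],3).tolist())
togo([.5,-.3,.3],0)
E
```

```text
[435, 258] [[ 0.477 -0.266  0.095]]
[305, 243] [[0.514 0.035 0.045]]
[346, 255] [[ 0.486 -0.064  0.05 ]]
[207, 233] [[0.53  0.263 0.09 ]]
[427, 230] [[ 0.542 -0.25   0.095]]
68.14206310389504 [[0.329, -0.892, -0.308, 0.302], [-0.944, -0.312, -0.105, -0.609], [-0.003, 0.326, -0.945, 0.374], [0.0, 0.0, 0.0, 1.0]]
t 0.2 tcp [ 0.2223 -0.637   0.2307] F [ 0.  -0.1 -0.7] ty -70.76 shift [ 373.2 -226.7  -69.1] tilt [-0.0004  0.001 ] q7 -0.08
az -70.76
```

>>> jog_arm([
  {"x": 40, "y": -29, "z": -2, "fingers": 50},
  {"x": 40, "y": -29, "z": -2, "fingers": 50},
  {"x": 40, "y": -29, "z": -2, "fingers": 50},
  {"x": 40, "y": -29, "z": -2, "fingers": 50},
  {"x": 40, "y": -29, "z": -2, "fingers": 50},
  {"x": 40, "y": -29, "z": -2, "fingers": 50},
  {"x": 40, "y": -29, "z": -2, "fingers": 50},
  {"x": 43, "y": -34, "z": -2, "fingers": 50},
])

```text
invalid input
```

>>> jog_arm([
  {"az": -8.5, "fingers": 50},
  {"az": -8.5, "fingers": 50},
  {"az": -8.5, "fingers": 50},
  {"az": -8.5, "fingers": 50},
  {"az": -8.5, "fingers": 50},
  {"az": -8.5, "fingers": 50},
  {"az": -8.5, "fingers": 50},
  {"az": -8.5, "fingers": 50},
])

```text
invalid input
```

```bash
python3 - <<'E'
from h import *
togo([.477,-.266,.25],14)
w=cam("wrist","w1")
print(pix(w,[[.477,-.266,.095]]))
E
```

```text
t 0.2 tcp [ 0.2223 -0.637   0.2307] F [ 0.  -0.1 -0.7] ty -70.76 shift [ 362.7 -266.4  -19. ] tilt [-0.0004  0.001 ] q7 -0.08
az -84.76
[[ -31.81156576 -273.91448741]]
```

View pics/w1.png

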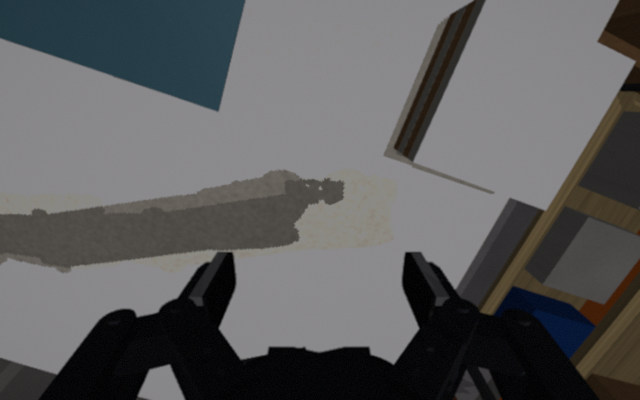

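The picture shows the arm hasn't moved, because the rows were refused. I'll resend them with every key filled in.

>>> jog_arm([
  {"fingers": 50, "x": 40, "y": -29, "z": -2, "ax": 0, "ay": 0, "az": 0},
  {"fingers": 50, "x": 40, "y": -29, "z": -2, "ax": 0, "ay": 0, "az": 0},
  {"fingers": 50, "x": 40, "y": -29, "z": -2, "ax": 0, "ay": 0, "az": 0},
  {"fingers": 50, "x": 40, "y": -29, "z": -2, "ax": 0, "ay": 0, "az": 0},
  {"fingers": 50, "x": 40, "y": -29, "z": -2, "ax": 0, "ay": 0, "az": 0},
  {"fingers": 50, "x": 40, "y": -29, "z": -2, "ax": 0, "ay": 0, "az": 0},
  {"fingers": 50, "x": 40, "y": -29, "z": -2, "ax": 0, "ay": 0, "az": 0},
  {"fingers": 50, "x": 40, "y": -29, "z": -2, "ax": 0, "ay": 0, "az": 0},
])

```text
t: 1.05
eef_pos: [0.4489, -0.3111, 0.2476]
tool_rot: [0.0, 0.986, 0.167, 0.0]
contact_force: [0.9, 0.3, 0.3]
gripper_width: 0.586
grasp_force: 0.0
```

>>> jog_arm([
  {"fingers": 50, "x": 38, "y": -31, "z": 0, "ax": 0, "ay": 0, "az": -8.5},
  {"fingers": 50, "x": 0, "y": 0, "z": 0, "ax": 0, "ay": 0, "az": -8.5},
  {"fingers": 50, "x": 0, "y": 0, "z": 0, "ax": 0, "ay": 0, "az": -8.5},
  {"fingers": 50, "x": 0, "y": 0, "z": 0, "ax": 0, "ay": 0, "az": -8.5},
  {"fingers": 50, "x": 0, "y": 0, "z": 0, "ax": 0, "ay": 0, "az": -8.5},
  {"fingers": 50, "x": 0, "y": 0, "z": 0, "ax": 0, "ay": 0, "az": -8.5},
  {"fingers": 50, "x": 0, "y": 0, "z": 0, "ax": 0, "ay": 0, "az": -8.5},
  {"fingers": 50, "x": 0, "y": 0, "z": 0, "ax": 0, "ay": 0, "az": -8.5},
])

```text
t: 1.85
eef_pos: [0.4737, -0.2711, 0.2473]
tool_rot: [-0.0, 0.722, 0.692, -0.0]
contact_force: [0.3, 0.2, -0.6]
gripper_width: 0.591
grasp_force: 0.0
```

>>> jog_arm([
  {"fingers": 50, "x": 0, "y": 0, "z": 0, "ax": 0, "ay": 0, "az": -8.5},
  {"fingers": 50, "x": 0, "y": 0, "z": 0, "ax": 0, "ay": 0, "az": -8.5},
  {"fingers": 50, "x": 0, "y": 0, "z": 0, "ax": 0, "ay": 0, "az": 0},
  {"fingers": 50, "x": 0, "y": 0, "z": 0, "ax": 0, "ay": 0, "az": 0},
  {"fingers": 50, "x": 0, "y": 0, "z": 0, "ax": 0, "ay": 0, "az": 0},
  {"fingers": 50, "x": 0, "y": 0, "z": 0, "ax": 0, "ay": 0, "az": 0},
  {"fingers": 50, "x": 0, "y": 0, "z": 0, "ax": 0, "ay": 0, "az": 0},
  {"fingers": 50, "x": 0, "y": 0, "z": 0, "ax": 0, "ay": 0, "az": 0},
])

```text
t: 2.65
eef_pos: [0.4738, -0.271, 0.2473]
tool_rot: [0.0, 0.614, 0.789, -0.0]
contact_force: [-1.1, 0.6, -0.2]
gripper_width: 0.584
grasp_force: 0.0
```

```bash
python3 - <<'E'
from h import *
togo([.477,-.266,.25],14)
w=cam("wrist","w2")
print(pix(w,[[.477,-.266,.095],[.486,-.064,.05]]))
E
```

```text
t 2.65 tcp [ 0.4738 -0.271   0.2473] F [-1.1  0.6 -0.2] ty 14.21 shift [ 4.   4.3 -2.7] tilt [-0. -0.] q7 0.54
az 0.21
[[322.66544382 174.01342433]
 [382.01196275 -27.3336489 ]]
```

View pics/w2.png

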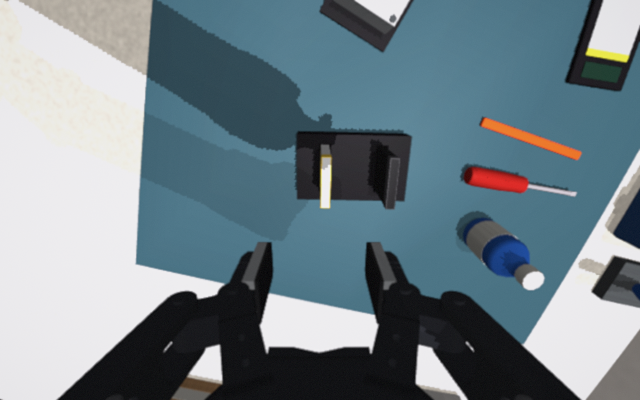

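The white battery is in the left slot of the rack at about (326,180), and the black one is at (391,180). Both are clear of the fingers. Next I'll extract its outline.

```bash
python3 - <<'E'
from h import *
w=cam("wrist")
im=w["pixels"].astype(int)
m=(im[:,:,0]>110);sub=np.zeros_like(m);sub[135:215,305:350]=m[135:215,305:350]
for y in range(140,213,4):
    xs=np.where(sub[y])[0]
    if len(xs):print(y,xs.min(),xs.max(),[tuple(im[y,x]) for x in (xs.min(),xs[len(xs)//2],xs.max())])
cv2.imwrite("pics/c1.png",cv2.resize(w["pixels"][125:220,290:415,::-1],None,fx=6,fy=6,interpolation=cv2.INTER_NEAREST))
E
```

```text
156 322 330 [(np.int64(132), np.int64(112), np.int64(44)), (np.int64(131), np.int64(111), np.int64(42)), (np.int64(128), np.int64(108), np.int64(41))]
160 321 331 [(np.int64(142), np.int64(124), np.int64(73)), (np.int64(178), np.int64(177), np.int64(178)), (np.int64(130), np.int64(115), np.int64(69))]
164 321 331 [(np.int64(159), np.int64(138), np.int64(75)), (np.int64(178), np.int64(176), np.int64(176)), (np.int64(122), np.int64(113), np.int64(72))]
168 321 331 [(np.int64(181), np.int64(161), np.int64(104)), (np.int64(233), np.int64(232), np.int64(235)), (np.int64(141), np.int64(139), np.int64(77))]
172 320 331 [(np.int64(137), np.int64(123), np.int64(45)), (np.int64(238), np.int64(237), np.int64(240)), (np.int64(139), np.int64(138), np.int64(75))]
176 320 331 [(np.int64(133), np.int64(127), np.int64(54)), (np.int64(239), np.int64(238), np.int64(240)), (np.int64(139), np.int64(137), np.int64(64))]
180 320 331 [(np.int64(138), np.int64(132), np.int64(62)), (np.int64(238), np.int64(238), np.int64(240)), (np.int64(141), np.int64(133), np.int64(63))]
184 320 330 [(np.int64(146), np.int6
[... 335 characters left out ...]
t64(239), np.int64(238), np.int64(241)), (np.int64(152), np.int64(145), np.int64(91))]
196 320 330 [(np.int64(151), np.int64(140), np.int64(85)), (np.int64(239), np.int64(238), np.int64(240)), (np.int64(140), np.int64(134), np.int64(86))]
200 320 330 [(np.int64(175), np.int64(169), np.int64(123)), (np.int64(238), np.int64(238), np.int64(240)), (np.int64(142), np.int64(145), np.int64(112))]
204 319 330 [(np.int64(114), np.int64(133), np.int64(134)), (np.int64(239), np.int64(238), np.int64(240)), (np.int64(149), np.int64(160), np.int64(140))]
208 320 330 [(np.int64(131), np.int64(143), np.int64(125)), (np.int64(167), np.int64(172), np.int64(135)), (np.int64(111), np.int64(135), np.int64(138))]
```

View pics/c1.png

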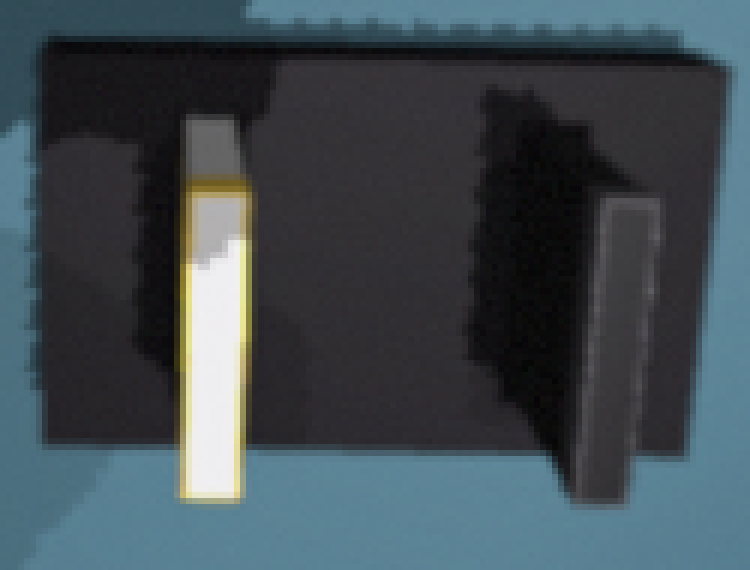

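The crop shows the battery's top face running from row 156.5 (columns 321–332) to row 208.4 (columns 320–330.4).

```bash
python3 - <<'E'
from h import *
w=cam("wrist")
for z in(.090,.095):
    P=plane(w,[[321,156.3],[331.7,156.3],[320,208.4],[330.3,208.4]],z)
    d=(P[0]+P[1]-P[2]-P[3])/2;C=P.mean(0)
    n=np.degrees(np.arctan2(d[1],d[0]))
    print(z,C.round(4),"len",np.linalg.norm(d).round(4),"w",np.linalg.norm(P[0]-P[1]).round(4),np.linalg.norm(P[2]-P[3]).round(4),"long axis",n.round(1))
    togo([C[0],C[1],z-.040],n-90)
E
```

```text
0.09 [ 0.483  -0.2762  0.09  ] len 0.0577 w 0.011 0.0113 long axis 103.4
t 2.8 tcp [ 0.4738 -0.271   0.2473] F [-0.7 -0.4  0.3] ty 14.23 shift [ -7.3   7.6 197.3] tilt [ 0.0001 -0.0001] q7 0.54
az 0.83
0.095 [ 0.4825 -0.2747  0.095 ] len 0.0568 w 0.0108 0.0111 long axis 103.4
t 2.8 tcp [ 0.4738 -0.271   0.2473] F [-0.7 -0.4  0.3] ty 14.23 shift [ -5.7   7.5 192.3] tilt [ 0.0001 -0.0001] q7 0.54
az 0.83
```

>>> jog_arm([
  {"fingers": 50, "x": -6, "y": 7.5, "z": 20, "ax": 0, "ay": 0, "az": 0.8},
  {"fingers": 50, "x": 0, "y": 0, "z": 40, "ax": 0, "ay": 0, "az": 0},
  {"fingers": 50, "x": 0, "y": 0, "z": 40, "ax": 0, "ay": 0, "az": 0},
  {"fingers": 50, "x": 0, "y": 0, "z": 35, "ax": 0, "ay": 0, "az": 0},
  {"fingers": 50, "x": 0, "y": 0, "z": 30, "ax": 0, "ay": 0, "az": 0},
  {"fingers": 50, "x": 0, "y": 0, "z": 25, "ax": 0, "ay": 0, "az": 0},
  {"fingers": 50, "x": 0, "y": 0, "z": 0, "ax": 0, "ay": 0, "az": 0},
  {"fingers": 50, "x": 0, "y": 0, "z": 0, "ax": 0, "ay": 0, "az": 0},
])

```text
t: 3.6
eef_pos: [0.4827, -0.275, 0.0576]
tool_rot: [-0.0, 0.62, 0.785, 0.0]
contact_force: [0.1, -0.2, 0.5]
gripper_width: 0.586
grasp_force: 0.0
```

>>> jog_arm([
  {"fingers": 0, "x": 0, "y": 0, "z": 0, "ax": 0, "ay": 0, "az": 0},
  {"fingers": 0, "x": 0, "y": 0, "z": 0, "ax": 0, "ay": 0, "az": 0},
  {"fingers": 0, "x": 0, "y": 0, "z": 0, "ax": 0, "ay": 0, "az": 0},
  {"fingers": 0, "x": 0, "y": 0, "z": 0, "ax": 0, "ay": 0, "az": 0},
  {"fingers": 0, "x": 0, "y": 0, "z": 0, "ax": 0, "ay": 0, "az": 0},
  {"fingers": 0, "x": 0, "y": 0, "z": 0, "ax": 0, "ay": 0, "az": 0},
  {"fingers": 0, "x": 0, "y": 0, "z": 0, "ax": 0, "ay": 0, "az": 0},
  {"fingers": 0, "x": 0, "y": 0, "z": 0, "ax": 0, "ay": 0, "az": 0},
], force=30)

```text
t: 4.4
eef_pos: [0.4834, -0.2754, 0.0586]
tool_rot: [0.001, 0.62, 0.785, 0.0]
contact_force: [-1.1, -0.5, 7.6]
gripper_width: 0.114
grasp_force: 33.0
```

>>> jog_arm([
  {"fingers": 0, "x": 0, "y": 0, "z": -12, "ax": 0, "ay": 0, "az": 0},
  {"fingers": 0, "x": 0, "y": 0, "z": -25, "ax": 0, "ay": 0, "az": 0},
  {"fingers": 0, "x": 0, "y": 0, "z": -40, "ax": 0, "ay": 0, "az": 0},
  {"fingers": 0, "x": 0, "y": 0, "z": -40, "ax": 0, "ay": 0, "az": 0},
  {"fingers": 0, "x": 30, "y": 15, "z": -25, "ax": 0, "ay": 0, "az": 0},
  {"fingers": 0, "x": 40, "y": 20, "z": 0, "ax": 0, "ay": 0, "az": 0},
  {"fingers": 0, "x": 40, "y": 20, "z": 0, "ax": 0, "ay": 0, "az": 0},
  {"fingers": 0, "x": 40, "y": 20, "z": 0, "ax": 0, "ay": 0, "az": 0},
])

```text
t: 5.2
eef_pos: [0.5206, -0.1102, 0.2005]
tool_rot: [0.001, 0.62, 0.785, 0.0]
contact_force: [1.7, 0.3, -0.7]
gripper_width: 0.114
grasp_force: 31.9
```

>>> jog_arm([
  {"fingers": 0, "x": 40, "y": 20, "z": 0, "ax": 0, "ay": 0, "az": 0},
  {"fingers": 0, "x": 27, "y": 10, "z": 0, "ax": 0, "ay": 0, "az": 0},
  {"fingers": 0, "x": 0, "y": 0, "z": 0, "ax": 0, "ay": 0, "az": 7.3},
  {"fingers": 0, "x": 0, "y": 0, "z": 0, "ax": 0, "ay": 0, "az": 7.3},
  {"fingers": 0, "x": 0, "y": 0, "z": 0, "ax": 0, "ay": 0, "az": 7.3},
  {"fingers": 0, "x": 0, "y": 0, "z": 0, "ax": 0, "ay": 0, "az": 7.3},
  {"fingers": 0, "x": 0, "y": 0, "z": 0, "ax": 0, "ay": 0, "az": 0},
  {"fingers": 0, "x": 0, "y": 0, "z": 0, "ax": 0, "ay": 0, "az": 0},
])

```text
t: 6.0
eef_pos: [0.5341, -0.0395, 0.1998]
tool_rot: [0.0, 0.796, 0.605, 0.0]
contact_force: [0.8, -0.3, 0.4]
gripper_width: 0.112
grasp_force: 31.9
```

```bash
python3 - <<'E'
from h import *
togo([.514,.035,.2],-16)
w=cam("wrist","w3");np.savez("w3.npz",**w)
print(pix(w,[[.514,.035,.045],[.486,-.064,.05]]))
E
```

```text
t 6.0 tcp [ 0.5341 -0.0395  0.1998] F [ 0.8 -0.3  0.4] ty -15.56 shift [ 66.4 -39.4  -0.3] tilt [ 0.0003 -0.0002] q7 -0.45
az 0.44
[[278.39709396 111.58982925]
 [281.5350857  211.26433818]]
```

View pics/w3.png

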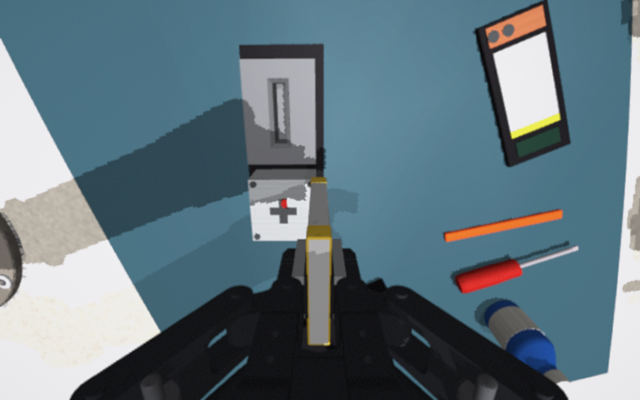

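The slot is at about (279,112) and the socket plus at about (283,211), both in view. The held battery hangs at column 319. I'll enlarge the two.

```bash
python3 - <<'E'
from h import *
p=np.load("w3.npz")["pixels"][:,:,::-1]
a=p[65:165,243:321];b=p[170:250,243:321];b=np.vstack([b,np.zeros((20,78,3),np.uint8)])
cv2.imwrite("pics/c2.png",cv2.resize(np.hstack([a,b]),None,fx=5,fy=5,interpolation=cv2.INTER_CUBIC))
E
```

```text
(no output)
```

View pics/c2.png

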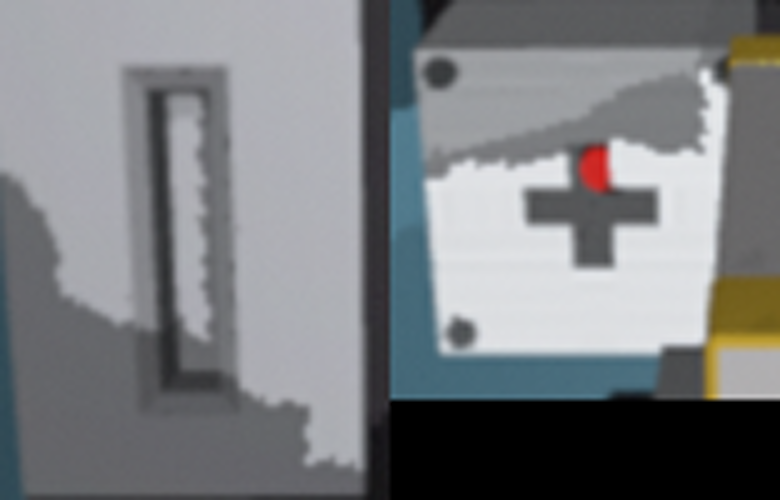

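In the crop, the slot's chamfer outline has corners (123,67), (228,67), (239,412) and (140,412). The plus arms end at about (525,206), (658,206), (590,143) and (593,267).

```bash
python3 - <<'E'
from h import *
w=dict(np.load("w3.npz"))
s=(np.array([[123,67],[228,67],[239,412],[140,412]])+.5)/5-.5+[243,65]
k=(np.array([[525-390,206],[658-390,206],[590-390,143],[593-390,267]])+.5)/5-.5+[243,170]
N=np.linalg.norm
for dz in(0,.005,.01):
    P=plane(w,s,.045+dz);K=plane(w,k,.05+dz);C=P.mean(0);S=(K[0]+K[1]+K[2]+K[3])/4
    l=(P[0]+P[1]-P[2]-P[3])/2;v=K[1]-K[0];u=K[2]-K[3];a=C-S
    ang=lambda q:np.degrees(np.arctan2(q[1],q[0])).round(1)
    print(dz,C.round(4),S.round(4),"len",N(l).round(4),"wid",N(P[0]-P[1]).round(4),N(P[2]-P[3]).round(4),"plus",N(v).round(4),N(u).round(4),"dist",N(a[:2]).round(4),"yaw",ang(l)-90,ang(v),ang(u)-90,ang(a)-90)
# battery bottom & top in hand
togo([C[0],C[1],.2],-16)
E
```

```text
0 [0.5141 0.0329 0.045 ] [ 0.4876 -0.0639  0.05  ] len 0.0656 wid 0.0199 0.0201 plus 0.0285 0.0286 dist 0.1004 yaw -15.5 -15.5 -16.5 -15.299999999999997
0.005 [0.5148 0.0331 0.05  ] [ 0.4888 -0.0621  0.055 ] len 0.0645 wid 0.0195 0.0197 plus 0.028 0.0281 dist 0.0987 yaw -15.5 -15.5 -16.5 -15.299999999999997
0.01 [0.5155 0.0332 0.055 ] [ 0.4899 -0.0603  0.06  ] len 0.0634 wid 0.0192 0.0194 plus 0.0275 0.0276 dist 0.0969 yaw -15.5 -15.5 -16.5 -15.299999999999997
t 6.05 tcp [ 0.5341 -0.0395  0.1996] F [0.7 0.6 0.2] ty -15.58 shift [ 65.1 -37.5  -0.4] tilt [ 0.0002 -0.0001] q7 -0.45
az 0.42
```

```bash
python3 - <<'E'
from h import *
w=dict(np.load("w3.npz"))
t=np.array([.5341,-.0395,.1997]);a=np.radians(-15.58);ty=np.array([np.cos(a),np.sin(a),0]);tx=np.array([-np.sin(a),np.cos(a),0])
for h in(.0375,-.0525):
  print(h,pix(w,[t+tx*.028+ty*s+[0,0,h] for s in(-.005,.005)]).round(1).tolist(),pix(w,[t+tx*-.028+ty*s+[0,0,h] for s in(-.005,.005)]).round(1).tolist())
p=w["pixels"].astype(int)
print([tuple(map(int,p[y,319])) for y in range(172,184)])
print([(y,tuple(map(int,p[y,319]))) for y in list(range(222,246,2))+list(range(336,352,2))])
print([(x,tuple(map(int,p[260,x]))) for x in list(range(302,310))+list(range(326,336))])
print([(x,tuple(map(int,p[183,x]))) for x in list(range(306,316))+list(range(322,332))])
E
```

```text
0.0375 [[305.8, 240.2], [330.8, 240.2]] [[307.5, 347.4], [329.0, 347.4]]
-0.0525 [[311.3, 178.2], [325.9, 178.3]] [[311.9, 250.1], [325.2, 250.2]]
[(44, 44, 47), (44, 43, 46), (45, 43, 47), (43, 41, 46), (60, 53, 43), (94, 79, 32), (114, 95, 31), (119, 99, 31), (117, 97, 28), (127, 108, 46), (141, 128, 78), (116, 112, 102)]
[(222, (104, 103, 105)), (224, (105, 101, 96)), (226, (114, 96, 33)), (228, (117, 97, 30)), (230, (117, 97, 29)), (232, (114, 95, 29)), (234, (110, 92, 27)), (236, (131, 110, 33)), (238, (189, 159, 60)), (240, (179, 174, 167)), (242, (176, 175, 177)), (244, (177, 175, 177)), (336, (138, 137, 138)), (338, (139, 137, 138)), (340, (139, 137, 138)), (342, (139, 137, 135)), (344, (121, 110, 78)), (346, (37, 34, 32)), (348, (32, 31, 34)), (350, (32, 31, 33))]
[(302, (76, 77, 78)), (303, (76, 77, 79)), (304, (69, 71, 74)), (305, (54, 50, 41)), (306, (97, 81, 26)), (307, (137, 114, 38)), (308, (147, 129, 78)), (309, (143, 137, 128)), (326, (140, 140, 141)), (327, (139, 139, 140)), (328, (143, 138, 133)), (329, (147, 131, 84)), (330, (137, 115, 41)), (331, (94, 78, 26)), (332, (51, 46, 38)), (333, (66, 68, 70)), (334, (74, 76, 77)), (335, (76, 77, 78))]
[(306, (147, 150, 153)), (307, (114, 116, 118)), (308, (73, 75, 77)), (309, (54, 54, 51)), (310, (79, 72, 49)), (311, (116, 105, 78)), (312, (118, 112, 97)), (313, (115, 110, 101)), (314, (115, 111, 101)), (315, (115, 111, 100)), (322, (123, 120, 102)), (323, (124, 120, 103)), (324, (126, 121, 102)), (325, (141, 132, 96)), (326, (149, 145, 103)), (327, (116, 140, 143)), (328, (98, 137, 155)), (329, (97, 136, 155)), (330, (96, 136, 154)), (331, (97, 136, 154))]
```

>>> jog_arm([
  {"fingers": 0, "x": 32, "y": -19, "z": 0, "ax": 0, "ay": 0, "az": 0},
  {"fingers": 0, "x": 31.8, "y": -18.5, "z": 0, "ax": 0, "ay": 0, "az": 0},
  {"fingers": 0, "x": 0, "y": 0, "z": 0, "ax": 0, "ay": 0, "az": 0},
  {"fingers": 0, "x": 0, "y": 0, "z": 35, "ax": 0, "ay": 0, "az": 0},
  {"fingers": 0, "x": 0, "y": 0, "z": 30, "ax": 0, "ay": 0, "az": 0},
  {"fingers": 0, "x": 0, "y": 0, "z": 26, "ax": 0, "ay": 0, "az": 0},
  {"fingers": 0, "x": 0, "y": 0, "z": 0, "ax": 0, "ay": 0, "az": 0},
  {"fingers": 0, "x": 0, "y": 0, "z": 0, "ax": 0, "ay": 0, "az": 0},
])

```text
t: 6.85
eef_pos: [0.5156, 0.0318, 0.1086]
tool_rot: [-0.0, 0.797, 0.604, -0.0]
contact_force: [0.8, -0.9, -1.1]
gripper_width: 0.109
grasp_force: 31.8
```

```bash
python3 - <<'E'
from h import *
togo([.5141,.0329,.063],-15.5)
E
```

```text
t 6.85 tcp [0.5156 0.0318 0.1086] F [ 0.8 -0.9 -1.1] ty -15.71 shift [ 0.6 -1.7 45.6] tilt [-0.0006  0.0001] q7 -0.67
az -0.21
```

>>> jog_arm([
  {"fingers": 0, "x": -0.7, "y": -1.6, "z": 0, "ax": 0, "ay": 0, "az": -0.2},
  {"fingers": 0, "x": 0, "y": 0, "z": 2, "ax": 0, "ay": 0, "az": 0},
  {"fingers": 0, "x": 0, "y": 0, "z": 3, "ax": 0, "ay": 0, "az": 0},
  {"fingers": 0, "x": 0, "y": 0, "z": 3, "ax": 0, "ay": 0, "az": 0},
  {"fingers": 0, "x": 0, "y": 0, "z": 3, "ax": 0, "ay": 0, "az": 0},
  {"fingers": 0, "x": 0, "y": 0, "z": 3, "ax": 0, "ay": 0, "az": 0},
  {"fingers": 0, "x": 0, "y": 0, "z": 3, "ax": 0, "ay": 0, "az": 0},
  {"fingers": 0, "x": 0, "y": 0, "z": 0, "ax": 0, "ay": 0, "az": 0},
])

```text
t: 7.65
eef_pos: [0.5134, 0.0318, 0.0907]
tool_rot: [-0.0, 0.796, 0.605, -0.0]
contact_force: [-0.7, 0.7, -0.9]
gripper_width: 0.111
grasp_force: 31.8
```

>>> jog_arm([
  {"fingers": 0, "x": 0, "y": 0, "z": 4, "ax": 0, "ay": 0, "az": 0},
  {"fingers": 0, "x": 0, "y": 0, "z": 4, "ax": 0, "ay": 0, "az": 0},
  {"fingers": 0, "x": 0, "y": 0, "z": 4, "ax": 0, "ay": 0, "az": 0},
  {"fingers": 0, "x": 0, "y": 0, "z": 4, "ax": 0, "ay": 0, "az": 0},
  {"fingers": 0, "x": 0, "y": 0, "z": 4, "ax": 0, "ay": 0, "az": 0},
  {"fingers": 0, "x": 0, "y": 0, "z": 4, "ax": 0, "ay": 0, "az": 0},
  {"fingers": 0, "x": 0, "y": 0, "z": 0, "ax": 0, "ay": 0, "az": 0},
  {"fingers": 0, "x": 0, "y": 0, "z": 0, "ax": 0, "ay": 0, "az": 0},
])

```text
t: 8.45
eef_pos: [0.5137, 0.0319, 0.0672]
tool_rot: [-0.0, 0.796, 0.605, -0.0]
contact_force: [0.2, 0.7, -1.2]
gripper_width: 0.112
grasp_force: 31.8
```

Going in freely. The floor should be about 4 mm further down.

>>> jog_arm([
  {"fingers": 0, "x": 0, "y": 0, "z": 2, "ax": 0, "ay": 0, "az": 0},
  {"fingers": 0, "x": 0, "y": 0, "z": 1, "ax": 0, "ay": 0, "az": 0},
  {"fingers": 0, "x": 0, "y": 0, "z": 1, "ax": 0, "ay": 0, "az": 0},
  {"fingers": 0, "x": 0, "y": 0, "z": 0.5, "ax": 0, "ay": 0, "az": 0},
  {"fingers": 0, "x": 0, "y": 0, "z": 0.5, "ax": 0, "ay": 0, "az": 0},
  {"fingers": 0, "x": 0, "y": 0, "z": 0.5, "ax": 0, "ay": 0, "az": 0},
  {"fingers": 0, "x": 0, "y": 0, "z": 0, "ax": 0, "ay": 0, "az": 0},
  {"fingers": 0, "x": 0, "y": 0, "z": 0, "ax": 0, "ay": 0, "az": 0},
])

```text
t: 9.25
eef_pos: [0.514, 0.0318, 0.0635]
tool_rot: [0.001, 0.796, 0.605, -0.0]
contact_force: [-5.3, -1.3, 18.7]
gripper_width: 0.112
grasp_force: 34.8
```

>>> jog_arm([
  {"fingers": 45, "x": 0, "y": 0, "z": 0, "ax": 0, "ay": 0, "az": 0},
  {"fingers": 45, "x": 0, "y": 0, "z": 0, "ax": 0, "ay": 0, "az": 0},
  {"fingers": 45, "x": 0, "y": 0, "z": 0, "ax": 0, "ay": 0, "az": 0},
  {"fingers": 45, "x": 0, "y": 0, "z": 0, "ax": 0, "ay": 0, "az": 0},
  {"fingers": 45, "x": 0, "y": 0, "z": -20, "ax": 0, "ay": 0, "az": 0},
  {"fingers": 45, "x": 0, "y": 0, "z": -40, "ax": 0, "ay": 0, "az": 0},
  {"fingers": 45, "x": 0, "y": 0, "z": -40, "ax": 0, "ay": 0, "az": 0},
  {"fingers": 45, "x": 0, "y": 0, "z": -40, "ax": 0, "ay": 0, "az": 0},
])

```text
t: 10.05
eef_pos: [0.5133, 0.0318, 0.203]
tool_rot: [-0.0, 0.796, 0.605, -0.0]
contact_force: [0.2, -0.7, -0.1]
gripper_width: 0.527
grasp_force: 0.0
```

>>> jog_arm([
  {"fingers": 45, "x": 33, "y": -9, "z": 0, "ax": 0, "ay": 0, "az": 0},
  {"fingers": 45, "x": 33, "y": -9, "z": 0, "ax": 0, "ay": 0, "az": 0},
  {"fingers": 45, "x": 33, "y": -9, "z": 0, "ax": 0, "ay": 0, "az": 0},
  {"fingers": 45, "x": 33, "y": -10, "z": 0, "ax": 0, "ay": 0, "az": 0},
  {"fingers": 45, "x": 35, "y": -10, "z": 0, "ax": 0, "ay": 0, "az": 0},
  {"fingers": 45, "x": 0, "y": 0, "z": 0, "ax": 0, "ay": 0, "az": 0},
  {"fingers": 45, "x": 0, "y": 0, "z": 0, "ax": 0, "ay": 0, "az": 0},
  {"fingers": 45, "x": 0, "y": 0, "z": 0, "ax": 0, "ay": 0, "az": 0},
])

```text
t: 10.85
eef_pos: [0.5133, 0.2039, 0.2014]
tool_rot: [0.0, 0.797, 0.604, -0.001]
contact_force: [-0.5, 0.5, -0.7]
gripper_width: 0.528
grasp_force: 0.0
```

```bash
python3 - <<'E'
from h import *
togo([.53,.263,.2],-15)
w=cam("wrist","w4");np.savez("w4.npz",**w)
u,v=pix(w,[[.53,.263,.08]])[0].astype(int);print(u,v)
y0,x0=max(0,v-60),max(0,u-60)
cv2.imwrite("pics/c4.png",cv2.resize(w["pixels"][y0:y0+120,x0:x0+120,::-1],None,fx=5,fy=5,interpolation=cv2.INTER_CUBIC));print(x0,y0)
# battery check: white pixels in dock area
s=cam("side")
print("side battery top exp",pix(s,[[.5141,.0329,.1]]))
im=s["pixels"].astype(int);m=((im.min(2)>150)).astype(np.uint8);m[:,:255]=0;m[:,310:]=0;m[:170]=0;m[245:]=0
print(cv2.connectedComponentsWithStats(m)[2])
E
```

```text
t 10.85 tcp [0.5133 0.2039 0.2014] F [-0.5  0.5 -0.7] ty -15.64 shift [61.4  0.1  1.3] tilt [-0.0006 -0.0011] q7 -0.95
az -0.64
318 119
258 59
side battery top exp [[275.98200494 204.19864921]]
[[     0      0    640    400 255883]
 [   272    194      8     22    117]]
```

View pics/c4.png

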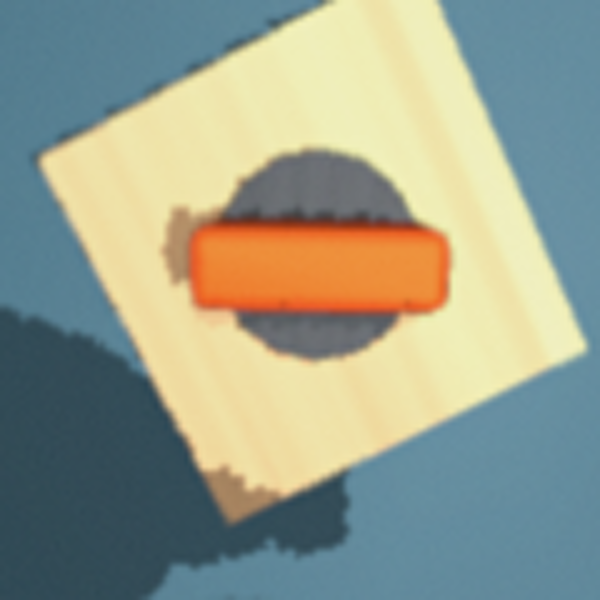

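The key's orange wing lies horizontally in the picture, with its top face at about (320,267) in the crop. It is centred on its flange at (315,253). The side view shows the battery standing in the dock slot where it should be.

```bash
cat >>h.py <<'E'
def wing(w,roi,z):
    x,y,X,Y=roi;hsv=cv2.cvtColor(np.ascontiguousarray(w["pixels"][y:Y,x:X]),cv2.COLOR_RGB2HSV)
    m=((hsv[:,:,0]<16)&(hsv[:,:,1]>150)&(hsv[:,:,2]>140)).astype(np.uint8)
    c=max(cv2.findContours(m,cv2.RETR_EXTERNAL,cv2.CHAIN_APPROX_NONE)[0],key=cv2.contourArea)
    B=cv2.boxPoints(cv2.minAreaRect(c))+[x,y]
    P=plane(w,B,z);e=P[1]-P[0];f=P[2]-P[1];n=np.linalg.norm
    if n(f)>n(e):e,f=f,e
    a=np.degrees(np.arctan2(e[1],e[0]))%180
    print("wing px",B.round(1).tolist(),"c",P.mean(0).round(4),"size",n(e).round(4),n(f).round(4),"long",a.round(2))
    return P.mean(0),a
E
python3 - <<'E'
from h import *
w=dict(np.load("w4.npz"))
C,a=wing(w,(280,90,365,135),.09)
F=plane(w,[[258+315/5-.4,59+254/5-.4]],.05);print("flange",F.round(4))
togo([C[0],C[1],.052],a+90)
E
```

```text
wing px [[295.7, 120.3], [296.1, 102.9], [347.2, 104.1], [346.8, 121.5]] c [0.5339 0.269  0.09  ] size 0.0423 0.0141 long 163.03
flange [[0.5334 0.2693 0.05  ]]
t 10.95 tcp [0.5135 0.2037 0.2016] F [-0.  -0.1  0.3] ty -15.69 shift [ 68.6   2.  149.5] tilt [-0.0002 -0.0009] q7 -0.95
az -88.72
```

>>> jog_arm([
  {"fingers": 45, "x": 34, "y": 1, "z": 0, "ax": 0, "ay": 0, "az": 0},
  {"fingers": 45, "x": 34.5, "y": 1, "z": 0, "ax": 0, "ay": 0, "az": 0},
  {"fingers": 45, "x": 0, "y": 0, "z": 0, "ax": 0, "ay": 0, "az": -8.1},
  {"fingers": 45, "x": 0, "y": 0, "z": 0, "ax": 0, "ay": 0, "az": -8.1},
  {"fingers": 45, "x": 0, "y": 0, "z": 0, "ax": 0, "ay": 0, "az": -8.1},
  {"fingers": 45, "x": 0, "y": 0, "z": 0, "ax": 0, "ay": 0, "az": -8.1},
  {"fingers": 45, "x": 0, "y": 0, "z": 0, "ax": 0, "ay": 0, "az": -8.1},
  {"fingers": 45, "x": 0, "y": 0, "z": 0, "ax": 0, "ay": 0, "az": -8.1},
])

```text
t: 11.75
eef_pos: [0.534, 0.2693, 0.2017]
tool_rot: [0.0, 0.475, 0.88, -0.0]
contact_force: [0.3, -0.9, -0.5]
gripper_width: 0.523
grasp_force: 0.0
```

>>> jog_arm([
  {"fingers": 45, "x": 0, "y": 0, "z": 0, "ax": 0, "ay": 0, "az": -8.1},
  {"fingers": 45, "x": 0, "y": 0, "z": 0, "ax": 0, "ay": 0, "az": -8.1},
  {"fingers": 45, "x": 0, "y": 0, "z": 0, "ax": 0, "ay": 0, "az": -8.1},
  {"fingers": 45, "x": 0, "y": 0, "z": 0, "ax": 0, "ay": 0, "az": -8.1},
  {"fingers": 45, "x": 0, "y": 0, "z": 0, "ax": 0, "ay": 0, "az": -7.7},
  {"fingers": 45, "x": 0, "y": 0, "z": 35, "ax": 0, "ay": 0, "az": 0},
  {"fingers": 45, "x": 0, "y": 0, "z": 35, "ax": 0, "ay": 0, "az": 0},
  {"fingers": 45, "x": 0, "y": 0, "z": 0, "ax": 0, "ay": 0, "az": 0},
])

```text
t: 12.55
eef_pos: [0.5316, 0.2671, 0.1275]
tool_rot: [-0.003, 0.148, 0.989, -0.003]
contact_force: [-0.6, -0.5, -0.8]
gripper_width: 0.525
grasp_force: 0.0
```

```bash
python3 - <<'E'
from h import *
togo([.5338,.269,.057],73)
E
```

```text
t 12.55 tcp [0.5316 0.2671 0.1275] F [-0.6 -0.5 -0.8] ty 73.04 shift [-1.9  3.  70.5] tilt [-0.0069 -0.0048] q7 0.29
az 0.04
```

>>> jog_arm([
  {"fingers": 45, "x": 0, "y": 0, "z": 0, "ax": 0, "ay": 0, "az": 0},
  {"fingers": 45, "x": 0, "y": 0, "z": 0, "ax": 0, "ay": 0, "az": 0},
  {"fingers": 45, "x": 0, "y": 0, "z": 10, "ax": 0, "ay": 0, "az": 0},
  {"fingers": 45, "x": 0, "y": 0, "z": 0, "ax": 0, "ay": 0, "az": 0},
  {"fingers": 45, "x": 0, "y": 0, "z": 0, "ax": 0, "ay": 0, "az": 0},
  {"fingers": 45, "x": 0, "y": 0, "z": 0, "ax": 0, "ay": 0, "az": 0},
  {"fingers": 45, "x": 0, "y": 0, "z": 0, "ax": 0, "ay": 0, "az": 0},
  {"fingers": 45, "x": 0, "y": 0, "z": 0, "ax": 0, "ay": 0, "az": 0},
])

```text
t: 13.35
eef_pos: [0.5336, 0.2708, 0.122]
tool_rot: [0.0, 0.147, 0.989, 0.0]
contact_force: [0.0, -0.7, -0.4]
gripper_width: 0.523
grasp_force: 0.0
```

```bash
python3 - <<'E'
from h import *
togo([.5338,.269,.057],73)
from scipy.spatial.transform import Rotation as R
w=bot.get_obs()["tool_rot"];m=R.from_quat([w[1],w[2],w[3],w[0]]).as_matrix()
n=m.T@np.cross(m[:,2],[0,0,-1]);print("to straighten ax,ay deg",np.degrees(n).round(2))
E
```

```text
t 13.35 tcp [0.5336 0.2708 0.122 ] F [ 0.  -0.7 -0.4] ty 73.14 shift [-0.7 -1.7 65. ] tilt [0.0002 0.0001] q7 0.28
az 0.14
to straighten ax,ay deg [0.01 0.01 0.  ]
```

It was a transient and has settled upright. I'll correct and descend.

>>> jog_arm([
  {"fingers": 45, "x": -0.7, "y": -1.7, "z": 10, "ax": 0, "ay": 0, "az": 0.1},
  {"fingers": 45, "x": 0, "y": 0, "z": 20, "ax": 0, "ay": 0, "az": 0},
  {"fingers": 45, "x": 0, "y": 0, "z": 20, "ax": 0, "ay": 0, "az": 0},
  {"fingers": 45, "x": 0, "y": 0, "z": 10, "ax": 0, "ay": 0, "az": 0},
  {"fingers": 45, "x": 0, "y": 0, "z": 5, "ax": 0, "ay": 0, "az": 0},
  {"fingers": 45, "x": 0, "y": 0, "z": 0, "ax": 0, "ay": 0, "az": 0},
  {"fingers": 45, "x": 0, "y": 0, "z": 0, "ax": 0, "ay": 0, "az": 0},
  {"fingers": 45, "x": 0, "y": 0, "z": 0, "ax": 0, "ay": 0, "az": 0},
])

```text
t: 14.15
eef_pos: [0.5343, 0.2693, 0.0577]
tool_rot: [0.001, 0.147, 0.989, 0.0]
contact_force: [0.5, 0.2, 0.2]
gripper_width: 0.524
grasp_force: 0.0
```

>>> jog_arm([
  {"fingers": 0, "x": 0, "y": 0, "z": 0, "ax": 0, "ay": 0, "az": 0},
  {"fingers": 0, "x": 0, "y": 0, "z": 0, "ax": 0, "ay": 0, "az": 0},
  {"fingers": 0, "x": 0, "y": 0, "z": 0, "ax": 0, "ay": 0, "az": 0},
  {"fingers": 0, "x": 0, "y": 0, "z": 0, "ax": 0, "ay": 0, "az": 0},
  {"fingers": 0, "x": 0, "y": 0, "z": 0, "ax": 0, "ay": 0, "az": 0},
  {"fingers": 0, "x": 0, "y": 0, "z": 0, "ax": 0, "ay": 0, "az": 0},
  {"fingers": 0, "x": 0, "y": 0, "z": 0, "ax": 0, "ay": 0, "az": 0},
  {"fingers": 0, "x": 0, "y": 0, "z": 0, "ax": 0, "ay": 0, "az": 0},
], force=50)

```text
t: 14.95
eef_pos: [0.5341, 0.2691, 0.0573]
tool_rot: [0.0, 0.148, 0.989, 0.0]
contact_force: [-0.5, 0.0, 5.0]
gripper_width: 0.156
grasp_force: 49.3
```

>>> jog_arm([
  {"fingers": 0, "x": 0, "y": 0, "z": -10, "ax": 0, "ay": 0, "az": 0},
  {"fingers": 0, "x": 0, "y": 0, "z": -25, "ax": 0, "ay": 0, "az": 0},
  {"fingers": 0, "x": 0, "y": 0, "z": -35, "ax": 0, "ay": 0, "az": 0},
  {"fingers": 0, "x": 0, "y": 0, "z": -35, "ax": 0, "ay": 0, "az": 0},
  {"fingers": 0, "x": 0, "y": 0, "z": -35, "ax": 0, "ay": 0, "az": 0},
  {"fingers": 0, "x": -3, "y": -20, "z": 0, "ax": 0, "ay": 0, "az": 0},
  {"fingers": 0, "x": -7, "y": -42, "z": 0, "ax": 0, "ay": 0, "az": 0},
  {"fingers": 0, "x": -7, "y": -42, "z": 0, "ax": 0, "ay": 0, "az": 0},
])

```text
t: 15.75
eef_pos: [0.519, 0.1639, 0.1971]
tool_rot: [0.0, 0.146, 0.989, 0.0]
contact_force: [0.0, -0.8, -1.5]
gripper_width: 0.157
grasp_force: 48.9
```

>>> jog_arm([
  {"fingers": 0, "x": -7, "y": -42, "z": 0, "ax": 0, "ay": 0, "az": 0},
  {"fingers": 0, "x": -7, "y": -42, "z": 0, "ax": 0, "ay": 0, "az": 0},
  {"fingers": 0, "x": -7, "y": -42, "z": 0, "ax": 0, "ay": 0, "az": 0},
  {"fingers": 0, "x": -7, "y": -42, "z": 0, "ax": 0, "ay": 0, "az": 0},
  {"fingers": 0, "x": -7, "y": -42, "z": 0, "ax": 0, "ay": 0, "az": -1.6},
  {"fingers": 0, "x": -1, "y": -18, "z": 0, "ax": 0, "ay": 0, "az": 0},
  {"fingers": 0, "x": 0, "y": 0, "z": 0, "ax": 0, "ay": 0, "az": 0},
  {"fingers": 0, "x": 0, "y": 0, "z": 0, "ax": 0, "ay": 0, "az": 0},
])

```text
t: 16.55
eef_pos: [0.4879, -0.0638, 0.197]
tool_rot: [-0.0, 0.134, 0.991, 0.0]
contact_force: [-0.4, 0.4, 0.1]
gripper_width: 0.154
grasp_force: 48.9
```

```bash
python3 - <<'E'
from h import *
togo([.4877,-.0636,.1],74.6)
w=cam("wrist","w5");np.savez("w5.npz",**w)
togo([.4877,-.0636,.1],74.6)
a=np.concatenate([w["pixels"][100:400,190:450]],1)
cv2.imwrite("pics/c5.png",cv2.resize(a[:,:,::-1],None,fx=2,fy=2,interpolation=cv2.INTER_CUBIC))
E
```

```text
t 16.55 tcp [ 0.4879 -0.0638  0.197 ] F [-0.4  0.4  0.1] ty 74.61 shift [ 0.2  0.1 97. ] tilt [0.0001 0.0004] q7 1.03
az 0.01
t 16.6 tcp [ 0.4881 -0.063   0.1971] F [-0.4  0.3 -0.5] ty 74.71 shift [ 0.3 -0.8 97.1] tilt [0.0004 0.0006] q7 1.03
az 0.11
```

View pics/c5.png

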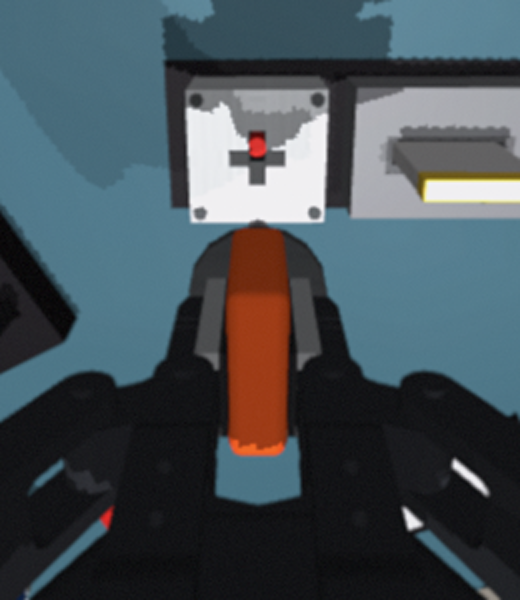

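The key is held straight, with its wing at crop columns 228–292. The socket plus is at (257,158), and the battery is seated in its slot. I'll check the socket and the held wing against the tool position.

```bash
python3 - <<'E'
from h import *
w=dict(np.load("w5.npz"))
print("socket",plane(w,[[190+257/2-.25,100+158/2-.25]],.05).round(4))
t=np.array([.4880,-.0634,.197]);a=np.radians(74.65);ty=np.array([np.cos(a),np.sin(a),0]);tx=np.array([-np.sin(a),np.cos(a),0])
for h in(.036,):
  print("wing top exp crop",[(((q-[190,100])*2).round(0)).tolist() for q in pix(w,[t+tx*.022*i+ty*.007*s+[0,0,h-.003] for i in(1,-1) for s in(-1,1)])])
togo([.4877,-.0636,.1],74.6)
E
```

```text
socket [[ 0.4878 -0.0636  0.05  ]]
wing top exp crop [[224.0, 294.0], [291.0, 294.0], [228.0, 459.0], [287.0, 459.0]]
t 16.6 tcp [ 0.4881 -0.063   0.1971] F [-0.4  0.3 -0.5] ty 74.71 shift [ 0.3 -0.8 97.1] tilt [0.0004 0.0006] q7 1.03
az 0.11
```

>>> jog_arm([
  {"fingers": 0, "x": 0.2, "y": -0.4, "z": 25, "ax": 0, "ay": 0, "az": 0},
  {"fingers": 0, "x": 0, "y": 0, "z": 35, "ax": 0, "ay": 0, "az": 0},
  {"fingers": 0, "x": 0, "y": 0, "z": 30, "ax": 0, "ay": 0, "az": 0},
  {"fingers": 0, "x": 0, "y": 0, "z": 7, "ax": 0, "ay": 0, "az": 0},
  {"fingers": 0, "x": 0, "y": 0, "z": 0, "ax": 0, "ay": 0, "az": 0},
  {"fingers": 0, "x": 0, "y": 0, "z": 0, "ax": 0, "ay": 0, "az": 0},
  {"fingers": 0, "x": 0, "y": 0, "z": 0, "ax": 0, "ay": 0, "az": 0},
  {"fingers": 0, "x": 0, "y": 0, "z": 0, "ax": 0, "ay": 0, "az": 0},
])

```text
t: 17.4
eef_pos: [0.4887, -0.0646, 0.101]
tool_rot: [0.001, 0.134, 0.991, -0.0]
contact_force: [0.0, -0.3, -1.5]
gripper_width: 0.161
grasp_force: 48.9
```

```bash
python3 - <<'E'
from h import *
togo([.4877,-.0636,.0623],74.6)
E
```

```text
t 17.4 tcp [ 0.4887 -0.0646  0.101 ] F [ 0.  -0.3 -1.5] ty 74.63 shift [ 1.3  0.7 38.7] tilt [ 0.0022 -0.0006] q7 0.89
az 0.03
```

>>> jog_arm([
  {"fingers": 0, "x": 0.9, "y": 0.6, "z": 2, "ax": 0, "ay": 0, "az": 0},
  {"fingers": 0, "x": 0, "y": 0, "z": 3, "ax": 0, "ay": 0, "az": 0},
  {"fingers": 0, "x": 0, "y": 0, "z": 3, "ax": 0, "ay": 0, "az": 0},
  {"fingers": 0, "x": 0, "y": 0, "z": 3, "ax": 0, "ay": 0, "az": 0},
  {"fingers": 0, "x": 0, "y": 0, "z": 3, "ax": 0, "ay": 0, "az": 0},
  {"fingers": 0, "x": 0, "y": 0, "z": 0, "ax": 0, "ay": 0, "az": 0},
  {"fingers": 0, "x": 0, "y": 0, "z": 0, "ax": 0, "ay": 0, "az": 0},
  {"fingers": 0, "x": 0, "y": 0, "z": 0, "ax": 0, "ay": 0, "az": 0},
])

```text
t: 18.2
eef_pos: [0.4872, -0.0637, 0.0859]
tool_rot: [0.0, 0.134, 0.991, 0.0]
contact_force: [0.1, 1.0, -0.1]
gripper_width: 0.156
grasp_force: 48.9
```

```bash
python3 - <<'E'
from h import *
togo([.4877,-.0636,.0623],74.6)
E
```

```text
t 18.2 tcp [ 0.4872 -0.0637  0.0859] F [ 0.1  1.  -0.1] ty 74.64 shift [-0.5  0.2 23.6] tilt [0.0002 0.    ] q7 0.87
az 0.04
```

Nose free in the socket; now I'll go for the splines.

>>> jog_arm([
  {"fingers": 0, "x": -0.4, "y": 0.1, "z": 1, "ax": 0, "ay": 0, "az": 0},
  {"fingers": 0, "x": 0, "y": 0, "z": 2, "ax": 0, "ay": 0, "az": 0},
  {"fingers": 0, "x": 0, "y": 0, "z": 2, "ax": 0, "ay": 0, "az": 0},
  {"fingers": 0, "x": 0, "y": 0, "z": 2, "ax": 0, "ay": 0, "az": 0},
  {"fingers": 0, "x": 0, "y": 0, "z": 2, "ax": 0, "ay": 0, "az": 0},
  {"fingers": 0, "x": 0, "y": 0, "z": 2, "ax": 0, "ay": 0, "az": 0},
  {"fingers": 0, "x": 0, "y": 0, "z": 0, "ax": 0, "ay": 0, "az": 0},
  {"fingers": 0, "x": 0, "y": 0, "z": 0, "ax": 0, "ay": 0, "az": 0},
])

```text
t: 19.0
eef_pos: [0.4875, -0.0637, 0.0748]
tool_rot: [-0.0, 0.134, 0.991, 0.0]
contact_force: [-0.0, -0.1, -0.3]
gripper_width: 0.158
grasp_force: 48.9
```

>>> jog_arm([
  {"fingers": 0, "x": 0, "y": 0, "z": 2, "ax": 0, "ay": 0, "az": 0},
  {"fingers": 0, "x": 0, "y": 0, "z": 2, "ax": 0, "ay": 0, "az": 0},
  {"fingers": 0, "x": 0, "y": 0, "z": 2, "ax": 0, "ay": 0, "az": 0},
  {"fingers": 0, "x": 0, "y": 0, "z": 2, "ax": 0, "ay": 0, "az": 0},
  {"fingers": 0, "x": 0, "y": 0, "z": 2, "ax": 0, "ay": 0, "az": 0},
  {"fingers": 0, "x": 0, "y": 0, "z": 1, "ax": 0, "ay": 0, "az": 0},
  {"fingers": 0, "x": 0, "y": 0, "z": 0, "ax": 0, "ay": 0, "az": 0},
  {"fingers": 0, "x": 0, "y": 0, "z": 0, "ax": 0, "ay": 0, "az": 0},
])

```text
t: 19.8
eef_pos: [0.4876, -0.0637, 0.064]
tool_rot: [0.0, 0.134, 0.991, -0.0]
contact_force: [-0.6, 0.3, 6.0]
gripper_width: 0.154
grasp_force: 49.8
```

Spring force is as expected. I'll press on to the flange.

>>> jog_arm([
  {"fingers": 0, "x": 0, "y": 0, "z": 1, "ax": 0, "ay": 0, "az": 0},
  {"fingers": 0, "x": 0, "y": 0, "z": 0.5, "ax": 0, "ay": 0, "az": 0},
  {"fingers": 0, "x": 0, "y": 0, "z": 0.5, "ax": 0, "ay": 0, "az": 0},
  {"fingers": 0, "x": 0, "y": 0, "z": 0.5, "ax": 0, "ay": 0, "az": 0},
  {"fingers": 0, "x": 0, "y": 0, "z": 0.5, "ax": 0, "ay": 0, "az": 0},
  {"fingers": 0, "x": 0, "y": 0, "z": 0, "ax": 0, "ay": 0, "az": 0},
  {"fingers": 0, "x": 0, "y": 0, "z": 0, "ax": 0, "ay": 0, "az": 0},
  {"fingers": 0, "x": 0, "y": 0, "z": 0, "ax": 0, "ay": 0, "az": 0},
], force=70)

```text
t: 20.6
eef_pos: [0.4877, -0.0637, 0.0623]
tool_rot: [0.0, 0.134, 0.991, -0.001]
contact_force: [-7.8, -0.1, 22.6]
gripper_width: 0.151
grasp_force: 75.1
```

```bash
python3 - <<'E'
from h import *
s=cam("side")
cv2.imwrite("pics/s9.png",s["pixels"][:,:,::-1]);togo([.4877,-.0636,.0623],74.6)
E
```

```text
t 20.65 tcp [ 0.4877 -0.0638  0.0623] F [-6.6 -0.3 22.8] ty 74.63 shift [ 0.   0.2 -0. ] tilt [ 0.0004 -0.0016] q7 0.83
az 0.03
```

View pics/s9.png

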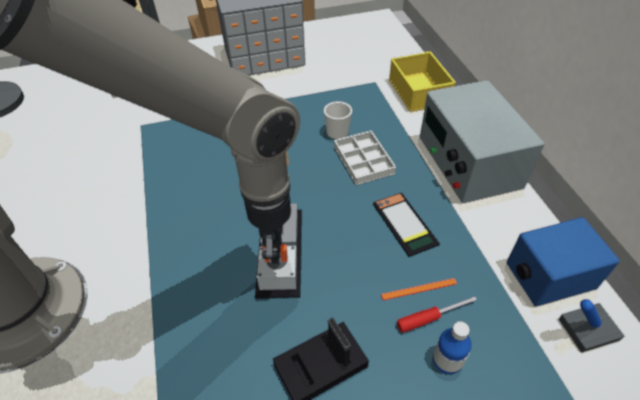

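The key sits down in the socket at (275,255) under the gripper. The black battery is still in the rack at (342,340) and the rest of the bench is unmoved. I'm handing in.

```bash
python3 -c "
from station import bot
print(bot.hand_in())"
```

```text
the job is handed in; nothing more can be done
None
```

The white battery is all the way down in the dock slot and released, and the key is meshed and fully home, still gripped and pressed down with about 23 N; I handed the job in at about 20.7 s and got no verdict back.

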